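Turn the free-running centrifuge rotor until the tube carrier stands at the front

ROBOT

A 7-joint arm with a two-finger parallel gripper is mounted at the origin on the work surface. World frame = base frame: x ahead of the robot, y to its left, z up, the work surface at z = 0. Lengths are in m, angles in rad, forces in N, time in s.
With the tool pointing down it reaches from about 0.425 to 0.825 m from the base axis. Payload 3.6 kg.
Tool frame: the origin (TCP) lies at the very end of the fingers, on their centre line; the grasp point (between the pads) lies 19 mm behind it; z points along the fingers, y is the line along which they close (so a half turn about z gives the same grasp; the last joint's range is limited). The gripper opens to 85 mm and grips with 20 to 120 N. Pads are 22 mm wide; open, the fingers measure 114 mm over their backs; the gripper's body (76 mm by 85 mm) begins 54 mm behind the grasp point. The pads swing forward as they close: fully open they stand 13 mm farther back than shut.
Start: joints at [-1.343, 0.615, -0.013, 1.423, 0.008, 1.103, -0.04], TCP at [0.163, 0.629, 0.231] pointing down, gripper open.
Joint ranges: [-3.12, 3.12], [-0.3, 2.06], [-1.34, 1.32], [0.26, 2.42], [-1.36, 4.5], [0.01, 1.98], [-2.84, 2.84]. Speed limits (rad/s): [2.79, 2.79, 3.14, 3.14, 3.14, 3.14, 3.14].

INTERFACE

Orientations are given as a unit quaternion [w, x, y, z].
In Python, from rig import arm, eyes gives the robot as it stands.
- The arm moves only by the shell command python3 -m handwheel 'ROWS' [OPENING] [FORCE]. ROWS is JSON, a list of rows, each a list of 6 numbers: the shift along the tool's x, y, z each as a share of 0.05 m, from -1 to 1, then the turn, a rotation vector about the tool's x, y, z each as a share of 0.1 rad, from -1 to 1. A call has 1 to 12 rows; each row shifts and turns the commanded pose from where the row before left it, along the tool's axes as they then stand; what a row does not reach is not made up. A row lasts 1/8 s, in which the tool goes at most 62.5 mm and 10.7 degrees, less where a joint would pass 70% of its speed; a pose out of reach is approached as far as the arm can. A call with a number of a shift or a turn outside -1 to 1 is refused whole. A call with a gripper value outside its range is refused whole. OPENING is the opening, from 0 (shut) to 1 (fully open), set as the call begins (- or left out, the last holds). The fingers move at their own pace and stop on an object; FORCE is the grip in N (left out, the last holds). Time passes only in rows, so rows that do not move let the fingers close. It gives the time, the measured TCP pose, the force, the opening and the grip force at its end, in the units of the state.
- arm.get_obs(): the state, without advancing time (a new reading comes with each control period).
- eyes.capture(name): name is "scene" or "side" or "wrist"; returns the picture (480x640x3 uint8, red, green, blue); there is no depth.
- eyes.camera_model(name): a dict with "K" (3x3 intrinsics, pixels), "rvec" (rotation vector, rad) and "tvec" (3), from world to camera coordinates, as OpenCV has them; the wrist camera has in their place "T_tool_cam" (4x4, takes a point from camera to tool coordinates, whose origin is the TCP and whose axes are the flange's). Camera axes: x right, y down, z forward; pixel columns grow to the right and rows downward; lengths in m; the calibration is good to about 2 mm. A picture is of the moment at which its call begins: read the wrist's pose just before it. camera_model takes no time and is no camera call.
- arm.sign_off(): hands the job in; it is judged then, once.
The state is a dict: "time_s": time; "qpos": joint angles; "joint_velocities": joint speeds; "effort": joint torques, N m; "position": TCP position; "eef_rot": TCP orientation; "ft_force": force on the tool from outside, world axes, zero at the start; "torque": the same for the moment, N m; "opening": opening from 0.0 (shut) to 1.0 (fully open); "gripper_force": force on a finger pad.
Only numpy, scipy, OpenCV 4.12 (cv2) and the standard library are available. Lean on these libraries where they do the work, as an engineer would, in place of code of your own. Each camera call takes 0.05 s, during which the arm holds its last target. There are 200 camera calls.

TASK

Turn the centrifuge's free-running rotor by hand until the carrier with the capped tubes stands squarely (within 5 degrees) at the front of the chamber, in line with the door latch, and bring it to rest there; then take your hand away and see that it stays there quite still for three seconds before you finish. The rotor is heavy, coasts for a long time and sits on a delicate spindle: turn it slowly (under 1 rad/s), with light pushes (under 20 N) of the shut fingertips against the flat side walls of the two carriers. Do not touch the tubes, the plate or the hub cover, do not knock the machine, and leave the things standing on the deck where they are.

Things in the scene. Friction and masses are not known exactly. Their poses are not given: they have to be found in the camera images.
- centrifuge: floor-standing centrifuge, white cabinet 640 (its x) by 900 mm (its y) beside the robot's bench; origin on the rotor axis at bench height, z up. Its -y end is the front (control panel, latch); at the +y end the door is slid back into a housing 90 mm high, 300 mm behind the axis. Flat deck 20 mm above the origin. Round open chamber, radius 208 mm, floor 150 mm below the origin
- rotor (a joint): rotor angle about the centrifuge's z axis, rad, counter-clockwise from above; no stops. At angle q the tube carrier lies towards (sin q, -cos q) in the centrifuge's frame, the plate carrier across the axis (0 or a full turn: tubes in front). Inertia nominally 0.13 kg m2 (varies by a third), drag 0.007 N m s, so it coasts with a time constant of some 18 s; dry friction is negligible
- tube_carrier (a point): on the rotor (total about 8 kg): middle of the top of the carrier with the tubes, 135 mm from the axis. Each carrier is a plain aluminium box 140 mm across the radius, 100 mm along it (85 to 185 mm from the axis), rim 12 mm above and underside 50 mm below the centrifuge's origin. Its two flat side walls run parallel to the radius, 70 mm either side of it
- plate_carrier (a point): on the rotor: middle of the top of the other, like carrier, 135 mm from the axis, across the axis from the tubes. Good place to push on either carrier: its side walls, 110 to 160 mm from the axis along the carrier, fingertips 15 to 28 mm below the rim; between side wall and chamber wall there is room for shut fingers
- front_place (a point): point fixed to the centrifuge at the carriers' rim height, 135 mm from the axis straight towards the latch striker (small dark steel block, 60 by 30 mm, at the front edge of the chamber mouth): the middle of the tube carrier belongs here
- tubes: the load of one carrier: grey insert 138 by 98 mm lying over the whole top of the carrier, with 24 upright tubes with round white caps of 17 mm, 4 rows by 6; origin at the middle of the insert's underside, on the rim; the caps' tops stand 14 mm above the rim. Not to be touched
- plate: the load of the other carrier: flat lidded plate 128 by 86 mm on a grey insert 138 by 98 mm; origin at the middle of the insert's underside, on the rim; 11 mm high. Not to be touched
- hub: dark round hub cover in the middle of the rotor, radius 83 mm, its top 20 mm above the centrifuge's origin; origin on the axis, 70 mm below the centrifuge's origin. Not to be touched
- bottle: bystander: round bottle, 60 mm across, 150 mm high, on the deck; origin at the centre of its foot
- jar: bystander: small round jar with a lid, 56 mm across, 70 mm high, on the deck; origin at the centre of its foot
- spare: bystander: open aluminium tray 85 by 125 by 45 mm, on the deck; origin at the centre of its underside

How it is judged:
By the outcome, as a careful person would: the job done as asked, in the order asked, and still so for the second after the job is handed in, with the robot touching nothing.
It also fails if it takes over 58 s, if anything falls off the work surface, if the arm or the gripper's body presses on something with over 40 N, if the wrist force passes 120 N, or if a joint passes its speed limit or range.

## Working session

There is one attempt and no reset: what is moved stays moved. The work goes in short steps, Python scripts to look and compute and a shell command to move; the robot and the scene stay as the last step left them, time stands still between calls to the robot, and variables do not carry over. Pictures are saved under pics/ and viewed, at most 10 in all, crops included, and the job is handed in when it is done.

```bash
mkdir -p pics; ls
python3 - <<'E'
from rig import arm,eyes
import cv2,numpy as np
o=arm.get_obs();print(o)
for n in("scene","wrist","side"):
    im=eyes.capture(n);cv2.imwrite(f"pics/{n}0.png",im[:,:,::-1]);print(n,eyes.camera_model(n))
E
```

```text
pics
{'time_s': 0.0, 'qpos': array([-1.34350397,  0.61592896, -0.01261893,  1.42494355,  0.00811279,
        1.10337003, -0.04042677]), 'joint_velocities': array([-1.83324312e-05,  4.90326123e-05,  1.65370469e-03,  2.15737395e-04,
        1.12343816e-03, -1.37045565e-03, -7.22371601e-04]), 'effort': array([ 1.74132592e-04, -4.69212091e+01,  2.59091053e-01, -1.71029145e+01,
        9.89364402e-03,  9.66148189e-03,  5.30516516e-06]), 'position': array([0.16299826, 0.62842874, 0.23011701]), 'eef_rot': array([-1.40604890e-04,  1.26532009e-01,  9.91961673e-01, -1.29210604e-03]), 'ft_force': array([-0.18220374,  0.00680197,  0.76561505]), 'torque': array([ 0.00986542, -0.02366052,  0.0216352 ]), 'gripper_force': 0.0, 'opening': 1.001052263984751}
scene {'K': array([[492.40448309,   0.        , 317.57545712],
       [  0.        , 492.40448309, 241.68885724],
       [  0.        ,   0.        ,   1.        ]]), 'rvec': array([ 1.89276903,  1.17180315, -0.63311617]), 'tvec': array([-0.22334962, -0.26251324,  1.29497556])}
wrist {'K': array([[355.82006432,   0.        , 318.86725314],
       [  0.        , 355.82006432, 240.04714702],
       [  0.        ,   0.        ,   1.        ]]), 'T_tool_cam': array([[ 3.51564285e-05, -9.61976494e-01, -2.73132248e-01,
         6.99060735e-02],
       [ 9.99999934e-01,  1.32587253e-04, -3.38258831e-04,
        -7.64872878e-04],
       [ 3.61610899e-04, -2.73132218e-01,  9.61976435e-01,
        -1.42255661e-01],
       [ 0.00000000e+00,  0.00000000e+00,  0.00000000e+00,
         1.00000000e+00]])}
side {'K': array([[485.05705949,   0.        , 317.71453465],
       [  0.        , 485.05705949, 241.96197153],
       [  0.        ,   0.        ,   1.        ]]), 'rvec': array([ 0.47280415, -2.7270689 ,  1.20928763]), 'tvec': array([0.51047477, 0.1360443 , 0.81617619])}
```

View pics/scene0.png

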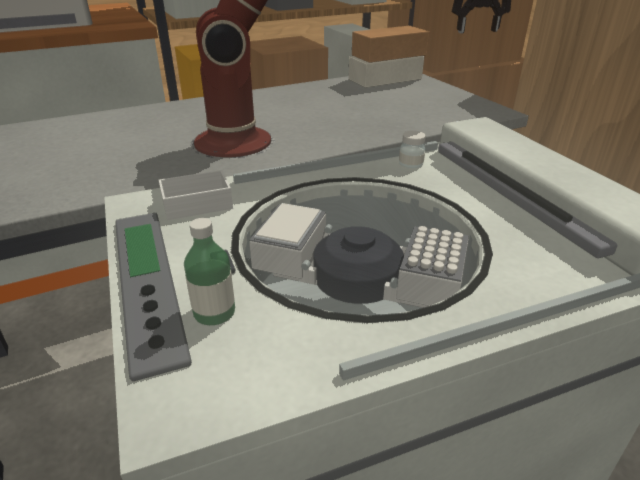

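View pics/side0.png

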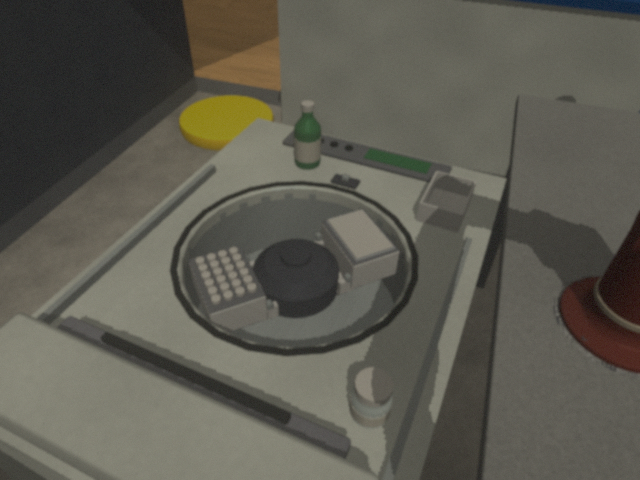

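View pics/wrist0.png

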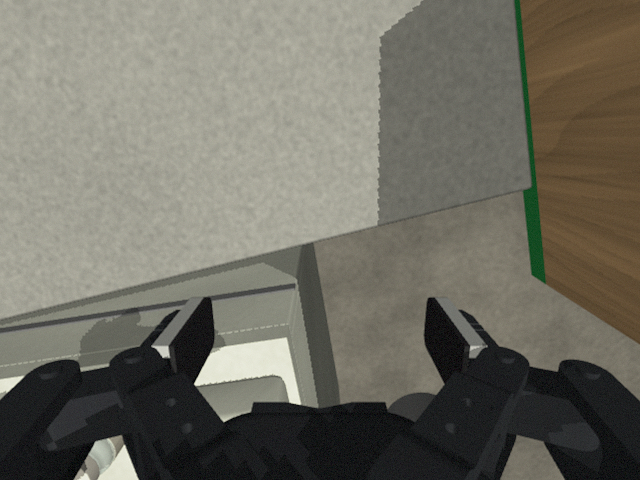

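The scene and side views show the tube carrier near the back of the chamber (scene 437,245; side 228,275) and the plate carrier near the front (scene 290,228). The striker is at side (345,181), the bottle at scene (210,290), the tray at (195,195) and the jar at (412,148). I'll rectify both views to the rim plane.

```bash
cat > h.py <<'E'
import numpy as np,cv2
from rig import arm,eyes
def PM(n):
    m=eyes.camera_model(n);R=cv2.Rodrigues(m["rvec"])[0];return m["K"]@np.c_[R,m["tvec"]]
def H(n,z):
    P=PM(n);return np.c_[P[:,0],P[:,1],P[:,2]*z+P[:,3]]  # xy1->pix
def ray(n,uv,z):
    p=np.linalg.inv(H(n,z))@np.r_[uv,1];return p[:2]/p[2]
def top(im,n,z,c,s=0.0018,w=400,h=500):
    A=np.array([[s,0,c[0]-s*w/2],[0,-s,c[1]+s*h/2],[0,0,1]])
    return cv2.warpPerspective(im,H(n,z)@A,(w,h),flags=cv2.INTER_LINEAR|cv2.WARP_INVERSE_MAP)
E
python3 - <<'E'
from h import *
for n,uv in(("scene",(358,237)),("side",(297,255))):print(n,ray(n,uv,.03))
c=ray("scene",(358,237),.03)
print(ray("side",(345,181),.03),ray("scene",(425,230),.026),ray("scene",(290,224),.02), ray("side",(225,277),.026),ray("side",(362,235),.02))
a=[top(cv2.imread(f"pics/{n}0.png"),n,.02,np.round(c,2)) for n in("scene","side")]
print(np.round(c,2));cv2.imwrite("pics/top0.png",np.hstack(a))
# motion check
import time
i1=eyes.capture("side").astype(int);i0=cv2.imread("pics/side0.png")[:,:,::-1].astype(int)
print(np.abs(i1-i0)[180:350,170:420].max(), arm.get_obs()["time_s"])
E
```

```text
scene [0.58534335 0.03718903]
side [0.55900251 0.06366555]
[ 0.54459698 -0.18930947] [0.61381901 0.15917595] [ 0.47761638 -0.04459134] [0.65819973 0.1546081 ] [ 0.46477404 -0.04172994]
[0.59 0.04]
15 0.2
```

View pics/top0.png

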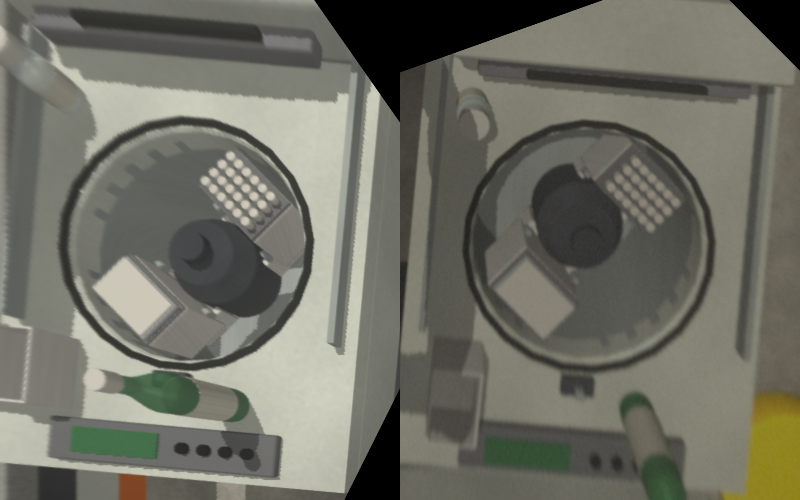

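Both rectified views agree: ring centre near (0.568, 0.05), front direction about −95° in the world frame, tubes at about 43°. The bottle's foot is near (0.66, −0.235). Next I'll refine these by fitting.

```bash
cat >> h.py <<'E'
s=0.0009;C0=np.array([.57,.05]);W=600
def tw(im,n,z): return top(im,n,z,C0,s,W,W)
def xy(p): p=np.atleast_2d(p);return np.c_[C0[0]+(p[:,0]-W/2)*s,C0[1]-(p[:,1]-W/2)*s]
def ringc(im,n):
    g=cv2.cvtColor(tw(im,n,.022),cv2.COLOR_RGB2GRAY);th=np.linspace(0,2*np.pi,360,endpoint=False)
    rr=np.arange(200,245)*1e-3;pts=[]
    for t in th:
        X=.568+rr*np.cos(t);Y=.05+rr*np.sin(t)
        v=cv2.remap(g,((X-C0[0])/s+W/2).astype('f4')[None],((C0[1]-Y)/s+W/2).astype('f4')[None],1)[0].astype(float)
        w=np.clip(v.min()+25-v,0,None);r=(w*rr).sum()/w.sum();pts.append((.568+r*np.cos(t),.05+r*np.sin(t)))
    pts=np.array(pts);ok=np.ones(len(pts),bool)
    for _ in range(6):
        p=pts[ok];a=np.linalg.lstsq(np.c_[2*p,np.ones(len(p))],(p**2).sum(1),rcond=None)[0]
        R=np.sqrt(a[2]+a[0]**2+a[1]**2);e=np.abs(np.hypot(*(pts-a[:2]).T)-R);ok=e<max(.002,1.5*np.median(e))
    return a[:2],R,ok.sum()
def tubes(im,n,c,dbg=None):
    """world angle (deg) of tube carrier seen from axis c"""
    w=tw(im,n,.026);g=cv2.cvtColor(w,cv2.COLOR_RGB2GRAY)
    t=cv2.morphologyEx(g,cv2.MORPH_TOPHAT,np.ones((27,27)))
    b=(t>35).astype('u1')*1;b=cv2.morphologyEx(b.astype('uint8'),cv2.MORPH_OPEN,np.ones((5,5)))
    k,_,st,ce=cv2.connectedComponentsWithStats(b)
    P=[];
    for i in range(1,k):
        q=xy(ce[i])[0];d=np.hypot(*(q-c))
        if 120<st[i,4]<480 and .07<d<.21 and max(st[i,2:4])<28:P.append(ce[i])
    P=np.array(P,'f4')
    if dbg:
        for p in P:cv2.circle(w,(int(p[0]),int(p[1])),3,(255,0,0),-1)
        cv2.imwrite(dbg,w[:,:,::-1])
    if len(P)<4:return None,len(P),None
    r=cv2.minAreaRect(P);bx=xy(cv2.boxPoints(r));m=bx.mean(0)-c
    e1,e2=bx[1]-bx[0],bx[2]-bx[1]
    sh=e1 if np.hypot(*e1)<np.hypot(*e2) else e2
    sa=np.degrees(np.arctan2(sh[1],sh[0]));a=np.degrees(np.arctan2(m[1],m[0]))
    return a,len(P),(np.hypot(*m),(sa-a+90)%180-90,np.hypot(*e1),np.hypot(*e2))
E
python3 - <<'E'
from h import *
for n in("scene","side"):
    im=cv2.imread(f"pics/{n}0.png")[:,:,::-1].copy()
    c=ringc(im,n);print(n,c);print(tubes(im,n,np.array([.568,.05]),f"/tmp/{n}.png"))
a,b=[cv2.imread(f"/tmp/{n}.png") for n in("scene","side")]
im=cv2.imread("pics/side0.png")
# striker / panel / rail details in side at z=.02
t=top(im,"side",.02,np.array([.57,-.12]),.0012,400,400)
cv2.imwrite("pics/dbg1.png",np.hstack([cv2.resize(a,(400,400)),t]))
E
```

```text
scene (array([0.56772314, 0.04999772]), np.float64(0.21981495333385398), np.int64(357))
(np.float64(-19.98678877877474), 6, (np.float64(0.023405152723234204), np.float64(-16.88751062090583), np.float64(0.36472506407053296), np.float64(0.19622181115835988)))
side (array([0.56816665, 0.0490099 ]), np.float64(0.21931019620608905), np.int64(301))
(np.float64(-163.35307932046385), 4, (np.float64(0.03201560660341057), np.float64(-52.64206915708371), np.float64(0.35473467406493236), np.float64(0.01930752105211377)))
```

View pics/dbg1.png

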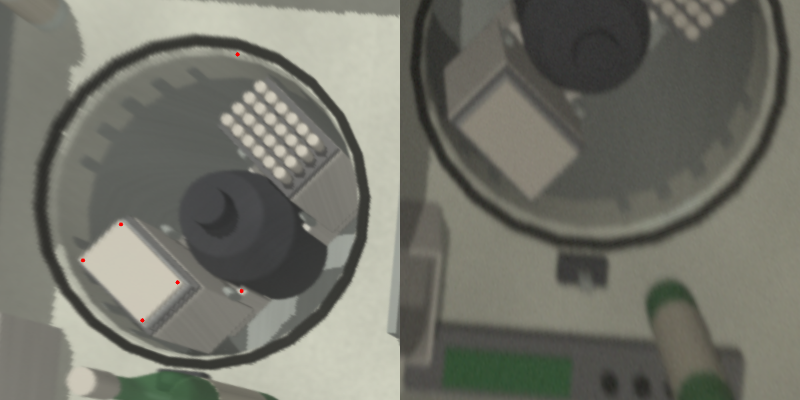

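```bash
cat >> h.py <<'E'
AX=np.array([.568,.0495]);FRONT=-94.6
def score(g,P,deg,p1=.021,p2=.021):
    a=np.radians(deg);u=np.array([np.cos(a),np.sin(a)]);v=np.array([-u[1],u[0]])
    def pts(I,J):
        q=AX+u*.135+np.array([i*p1*u+j*p2*v for i in I for j in J]);X=np.c_[q,np.full(len(q),.026),np.ones(len(q))]@P.T
        return (X[:,:2]/X[:,2:]).astype('f4')
    S=lambda q:cv2.remap(g,q[None,:,0],q[None,:,1],1)[0].astype(float).mean()
    return S(pts(np.arange(4)-1.5,np.arange(6)-2.5))-S(pts(np.arange(3)-1,np.arange(5)-2))*.9-S(pts([-2.1,2.1],np.arange(5)-2))*.1
def tang(im,n,**k):
    g=cv2.GaussianBlur(cv2.cvtColor(im,cv2.COLOR_RGB2GRAY),(3,3),0);P=PM(n);d=np.arange(-180,180,.5)
    s=np.array([score(g,P,x,**k) for x in d]);i=s.argmax();f=np.arange(d[i]-1,d[i]+1,.05);t=np.array([score(g,P,x,**k) for x in f])
    return f[t.argmax()],t.max()
def look(ns=("scene","side")):
    r=[]
    for n in ns:
        t=arm.get_obs()["time_s"];a,sc=tang(eyes.capture(n),n);r.append((n,round(t,3),round(float(a),2),round(float(a-FRONT),2),round(sc)))
    return r
E
python3 - <<'E'
from h import *
for n in("scene","side"):
    im=cv2.imread(f"pics/{n}0.png")[:,:,::-1].copy()
    for p in(.020,.0205,.021,.0215):print(n,p,tang(im,n,p1=p,p2=p))
print(look())
E
```

```text
scene 0.02 (np.float64(44.74999999999996), np.float64(87.03166666666665))
scene 0.0205 (np.float64(44.54999999999994), np.float64(86.76666666666667))
scene 0.021 (np.float64(44.799999999999926), np.float64(85.78))
scene 0.0215 (np.float64(44.89999999999995), np.float64(83.91833333333335))
side 0.02 (np.float64(45.19999999999993), np.float64(48.82833333333334))
side 0.0205 (np.float64(45.34999999999995), np.float64(49.34666666666666))
side 0.021 (np.float64(45.34999999999995), np.float64(48.99499999999999))
side 0.0215 (np.float64(45.449999999999946), np.float64(47.76833333333333))
[('scene', 0.2, 44.7, 139.3, 86), ('side', 0.25, 45.2, 139.8, 49)]
```

```bash
python3 -m handwheel '[[-0.6,-0.9,0,0,0,0.5],[-0.6,-0.9,0,0,0,1],[-0.6,-0.9,0,0,0,1],[-0.6,-0.9,0,0,0,1],[-0.6,-0.9,0,0,0,1]]' 0 20
```

```text
time_s: 0.92
position: [0.2103, 0.3633, 0.2315]
eef_rot: [0.0, 0.347, 0.938, 0.0]
ft_force: [-0.4, 0.0, -0.5]
opening: -0.004
gripper_force: 0.0
```

```bash
cat >> h.py <<'E'
def to(target,yaw=None):
    """total shares (sum over rows) to target, along present tool axes (if turned after the shift)"""
    from scipy.spatial.transform import Rotation as Ro
    o=arm.get_obs();q=o["eef_rot"];R=Ro.from_quat([q[1],q[2],q[3],q[0]]);d=np.asarray(target)-o["position"]
    y=np.degrees(np.arctan2(*R.as_matrix()[[1,0],0]))
    print("pos",o["position"].round(4),"yaw",y.round(1),"dx sum",(R.inv().apply(d)/.05).round(2),"tz sum",None if yaw is None else np.round(-np.radians(yaw-y)/.1,2))
E
python3 -c "
from h import *
to([.5404,-.1139,.1],125)"
```

```text
pos [0.2103 0.3633 0.2315] yaw 139.4 dx sum [-11.22  -2.96   2.63] tz sum 2.52
```

```bash
python3 -m handwheel '[[-0.7,0.8,0,0,0,0],[-0.8,0.8,0,0,0,0],[-0.9,0.6,0,0,0,0],[-0.95,0.3,0,0,0,0],[-1,0,0,0,0,0],[-1,-0.3,0,0,0,0],[-1,-0.6,0,0,0,0],[-1,-0.6,0,0,0,0],[-0.9,-0.7,0.2,0,0,0]]' && python3 -c "
from h import *
to([.5404,-.1139,.06],125)"
```

```text
time_s: 2.05
position: [0.5354, 0.1078, 0.222]
eef_rot: [0.001, 0.345, 0.939, 0.001]
ft_force: [0.2, 0.3, 0.2]
opening: -0.001
gripper_force: 0.0
pos [0.5354 0.1078 0.222 ] yaw 139.7 dx sum [-2.94 -3.32  3.24] tz sum 2.56
```

```bash
python3 -m handwheel '[[-0.7,-0.8,0.3,0,0,0],[-0.75,-0.85,0.6,0,0,0],[-0.75,-0.85,0.8,0,0,0],[-0.6,-0.7,0.8,0,0,0],[-0.15,-0.1,0.7,0,0,0.4],[0,0,0,0,0,1],[0,0,0,0,0,1],[0,0,0,0,0,0]]' && python3 -c "
from h import *
to([.5404,-.1139,-.009],125)"
```

```text
time_s: 3.05
position: [0.5396, -0.1046, 0.0659]
eef_rot: [0.0, 0.454, 0.891, -0.0]
ft_force: [-1.0, 0.5, -0.5]
opening: 0.002
gripper_force: 0.0
pos [ 0.5396 -0.1046  0.0659] yaw 126.0 dx sum [-0.16 -0.1   1.5 ] tz sum 0.18
```

```bash
python3 -m handwheel '[[-0.15,-0.1,0,0,0,0.2],[0,0,0.4,0,0,0],[0,0,0.5,0,0,0],[0,0,0.4,0,0,0],[0,0,0.2,0,0,0],[0,0,0,0,0,0]]'
python3 - <<'E'
from h import *
to([.530,-.1033,-.009],125)
for n in("side","scene"):
    im=eyes.capture(n);cv2.imwrite(f"/tmp/{n}1.png",im[:,:,::-1])
print(look(),arm.get_obs()["ft_force"])
a=cv2.imread("/tmp/side1.png")[160:400,150:470];b=cv2.imread("/tmp/scene1.png")[140:380,200:520]
cv2.imwrite("pics/d2.png",np.hstack([a,b]))
E
```

```text
time_s: 3.8
position: [0.5396, -0.1141, -0.0093]
eef_rot: [-0.0, 0.464, 0.886, -0.0]
ft_force: [-0.8, 0.5, -0.1]
opening: 0.0
gripper_force: 0.0
pos [ 0.5396 -0.1141 -0.0093] yaw 124.8 dx sum [ 0.29 -0.03 -0.01] tz sum -0.04
[('scene', 3.9, 44.65, 139.25, 91), ('side', 3.95, 45.0, 139.6, 49)] [ 0.47866084  0.13089599 -0.25842429]
```

View pics/d2.png

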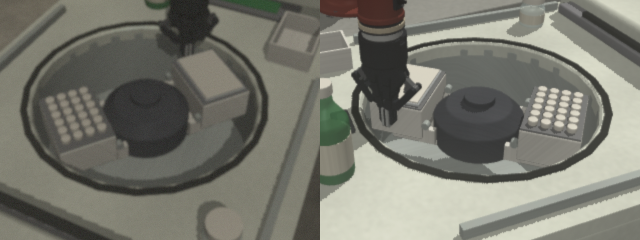

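The fingers stand in the gap in front of the plate carrier's trailing wall, about 15 mm clear of it. Next is a slow approach to contact.

```bash
python3 -m handwheel '[[0.07,-0.01,0,0,0,0],[0.08,-0.01,0,0,0,0],[0.04,-0.01,0,0,0,0],[0.025,-0.004,0,0,0,0],[0.025,-0.004,0,0,0,0],[0.025,-0.004,0,0,0,0]]'
python3 - <<'E'
from h import *
to([.530,-.1033,-.009],125)
print(look(("scene",)),arm.get_obs()["ft_force"])
E
```

```text
time_s: 4.75
position: [0.5305, -0.104, -0.009]
eef_rot: [0.0, 0.463, 0.886, -0.0]
ft_force: [-0.4, 0.4, 0.4]
opening: -0.001
gripper_force: 0.0
pos [ 0.5305 -0.104  -0.009 ] yaw 124.8 dx sum [ 0.02 -0.    0.  ] tz sum -0.04
[('scene', 4.75, 44.7, 139.3, 91)] [-0.17287866  0.16288416  0.16672339]
```

```bash
python3 -m handwheel '[[0.03,-0.005,0,0,0,0],[0.03,-0.004,0,0,0,0],[0.04,-0.005,0,0,0,0],[0.05,-0.005,0,0,0,0],[0.06,-0.005,0,0,0,0],[0.07,-0.004,0,0,0,0],[0.08,-0.002,0,0,0,0],[0.09,0,0,0,0,0],[0.1,0,0,0,0,0],[0.1,0.003,0,0,0,0]]'
python3 - <<'E'
from h import *
print(arm.get_obs()["ft_force"],arm.get_obs()["position"])
E
python3 -m handwheel '[[0.08,0,0,0,0,0],[0.05,0,0,0,0,0],[0.02,0,0,0,0,0],[0,0,0,0,0,0]]'
python3 - <<'E'
from h import *
print(look(("scene","side","scene","side")));to([.473,-.078,-.009],90)
E
```

```text
time_s: 6.05
position: [0.5105, -0.0778, -0.009]
eef_rot: [-0.0, 0.464, 0.886, -0.0]
ft_force: [-0.2, -1.3, 0.5]
opening: 0.003
gripper_force: 0.2
[-0.2154435  -1.32098647  0.46715475] [ 0.51052769 -0.07782485 -0.0089859 ]
time_s: 6.55
position: [0.5066, -0.0719, -0.0089]
eef_rot: [0.0, 0.463, 0.886, 0.0]
ft_force: [0.2, -0.2, -0.1]
opening: -0.0
gripper_force: 0.0
[('scene', 6.55, 18.2, 112.8, 88), ('side', 6.6, 17.65, 112.25, 47), ('scene', 6.65, 15.8, 110.4, 88), ('side', 6.7, 15.2, 109.8, 46)]
pos [ 0.5067 -0.0721 -0.0089] yaw 124.8 dx sum [ 0.29 -0.62  0.  ] tz sum 6.07
```

```bash
python3 -m handwheel '[[-0.35,-0.05,0,0,0,0.2],[-0.34,-0.05,0,0,0,0.9],[0,0,0,0,0,1],[0,0,0,0,0,1],[0,0,0,0,0,1],[0,0,0,0,0,1],[0,0,0,0,0,1],[0,0,0,0,0,0]]'
python3 - <<'E'
from h import *
print(look(("scene","side","scene","side")));to([.5224,-.1031,-.009],90)
E
```

```text
time_s: 7.75
position: [0.5224, -0.1045, -0.0089]
eef_rot: [0.001, 0.708, 0.706, -0.0]
ft_force: [0.5, 0.1, -0.9]
opening: 0.003
gripper_force: 0.0
[('scene', 7.75, -8.85, 85.75, 98), ('side', 7.8, -8.75, 85.85, 32), ('scene', 7.85, -11.1, 83.5, 100), ('side', 7.9, -10.6, 84.0, 31)]
pos [ 0.522  -0.1037 -0.0089] yaw 89.9 dx sum [0.01 0.01 0.  ] tz sum -0.03
```

```bash
python3 -m handwheel '[[0,0,0,0,0,0],[0,0,0,0,0,0],[0,0,0,0,0,0],[0,0,0,0,0,0],[0,0,0,0,0,0],[0,0,0,0,0,0],[0,0,0,0,0,0],[0,0,0,0,0,0],[0,0,0,0,0,0],[0,0,0,0,0,0],[0,0,0,0,0,0],[0,0,0,0,0,0]]'
python3 - <<'E'
from h import *
print(look(("scene","side")))
E
```

```text
time_s: 9.45
position: [0.5219, -0.1033, -0.009]
eef_rot: [0.0, 0.708, 0.706, -0.0]
ft_force: [0.2, 0.7, -0.0]
opening: 0.005
gripper_force: 0.0
[('scene', 9.45, -42.4, 52.2, 97), ('side', 9.5, -43.45, 51.15, 36)]
```

```bash
python3 -m handwheel '[[0,0,0,0,0,0],[0,0,0,0,0,0],[0,0,0,0,0,0],[0,0,0,0,0,0],[0,0,0,0,0,0],[0,0,0,0,0,0],[0,0,0,0,0,0],[0,0,0,0,0,0]]'
python3 - <<'E'
from h import *
print(look(("scene","side")))
E
```

```text
time_s: 10.55
position: [0.5218, -0.1032, -0.009]
eef_rot: [-0.0, 0.708, 0.706, -0.0]
ft_force: [0.4, -0.3, -0.5]
opening: -0.001
gripper_force: 0.0
[('scene', 10.55, -62.9, 31.7, 89), ('side', 10.6, -64.75, 29.85, 39)]
```

```bash
python3 -m handwheel '[[0,0,0,0,0,0],[0.01,-0.032,0,0,0,0],[0.02,-0.064,0,0,0,0],[0.034,-0.094,0,0,0,0],[0.042,-0.103,0,0,0,0],[0.046,-0.101,0,0,0,0],[0.047,-0.094,0,0,0,0],[0.046,-0.088,0,0,0,0],[0.043,-0.078,0,0,0,0]]'
python3 - <<'E'
from h import *
print(look(("scene",)));to([.473,-.078,-.009],90)
E
```

```text
time_s: 11.78
position: [0.4889, -0.0886, -0.0089]
eef_rot: [0.0, 0.708, 0.706, 0.0]
ft_force: [-0.0, 0.3, 0.8]
opening: -0.0
gripper_force: 0.0
[('scene', 11.775, -85.05, 9.55, 82)]
pos [ 0.4882 -0.0882 -0.009 ] yaw 89.8 dx sum [ 0.2 -0.3  0. ] tz sum -0.03
```

```bash
python3 -m handwheel '[[0.042,-0.072,0,0,0,0],[0.043,-0.071,0,0,0,0],[0.042,-0.065,0,0,0,0],[0.034,-0.051,0,0,0,0]]'
python3 - <<'E'
from h import *
print(look(("scene",)))
E
python3 -m handwheel '[[0.029,-0.041,0,0,0,0],[0.019,-0.027,0,0,0,0],[0.013,-0.018,0,0,0,0],[0.0065,-0.009,0,0,0,0],[0.003,-0.0045,0,0,0,0]]'
python3 - <<'E'
from h import *
print(look(("scene","side","scene","side")));to([.473,-.078,-.009],90)
E
```

```text
time_s: 12.32
position: [0.4754, -0.0804, -0.009]
eef_rot: [-0.001, 0.708, 0.706, -0.0]
ft_force: [-1.4, 0.4, 1.1]
opening: 0.002
gripper_force: 0.4
[('scene', 12.325, -93.7, 0.9, 85)]
time_s: 13.0
position: [0.4714, -0.0772, -0.009]
eef_rot: [0.0, 0.708, 0.706, 0.0]
ft_force: [0.7, 0.4, 0.2]
opening: 0.004
gripper_force: 0.0
[('scene', 13.0, -92.95, 1.65, 86), ('side', 13.05, -93.85, 0.75, 28), ('scene', 13.1, -92.45, 2.15, 86), ('side', 13.15, -93.65, 0.95, 28)]
pos [ 0.4714 -0.0772 -0.009 ] yaw 89.8 dx sum [-0.02  0.03  0.  ] tz sum -0.03
```

It bounced slightly and is now drifting counter-clockwise. I'll go around through the same gap to the plate carrier's left wall and catch it there.

```bash
python3 -m handwheel '[[0.6,-0.45,0,0,0,0],[1,-0.25,0,0,0,0],[1,0,0,0,0,0],[1,0.15,0,0,0,0],[0.9,0.2,0,0,0,0],[0.4,0.14,0,0,0,0],[0,0,0,0,0,0]]'
python3 - <<'E'
from h import *
print(look(("scene","side","scene","side")));to([.4612,.1687,-.009],90)
print(arm.get_obs()['ft_force'])
E
```

```text
time_s: 14.08
position: [0.4618, 0.1701, -0.0091]
eef_rot: [0.0, 0.707, 0.708, 0.001]
ft_force: [-1.0, -1.1, -0.1]
opening: -0.003
gripper_force: 0.0
[('scene', 14.075, -92.05, 2.55, 52), ('side', 14.125, 139.75, 234.35, 12), ('scene', 14.175, -92.15, 2.45, 51), ('side', 14.225, 141.05, 235.65, 12)]
pos [ 0.4612  0.1658 -0.0089] yaw 89.7 dx sum [0.06 0.   0.  ] tz sum -0.06
[-0.72850515 -0.31058877 -0.82849029]
```

```bash
python3 -m handwheel '[[0,0,0,0,0,0],[0,0,0,0,0,0],[0,0,0,0,0,0],[0,0,0,0,0,0],[0,0,0,0,0,0],[0,0,0,0,0,0]]'
python3 - <<'E'
from h import *
print(look(("scene","side")))
for n in("scene","side"):
    im=eyes.capture(n);cv2.imwrite(f"/tmp/{n}2.png",im[:,:,::-1])
a=[top(cv2.imread(f"/tmp/{n}2.png"),n,.024,np.array([.56,-.03]),.001,400,480) for n in("scene","side")]
cv2.imwrite("pics/d3.png",np.hstack(a))
E
```

```text
time_s: 15.02
position: [0.4615, 0.168, -0.009]
eef_rot: [0.0, 0.708, 0.706, -0.0]
ft_force: [-0.0, 0.2, 0.2]
opening: -0.003
gripper_force: 0.0
[('scene', 15.025, -91.5, 3.1, 50), ('side', 15.075, -91.55, 3.05, 13)]
```

View pics/d3.png

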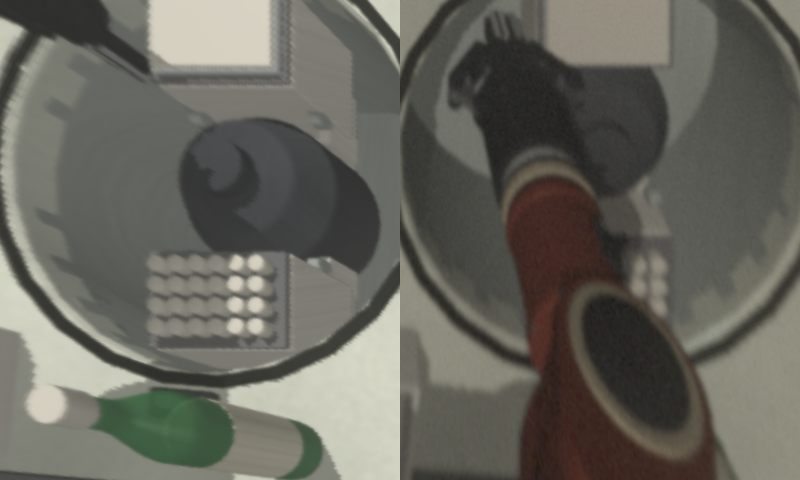

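```bash
python3 -m handwheel '[[0.1,0.12,0,0,0,0],[0.1,0.13,0,0,0,0],[0.06,0.08,0,0,0,0],[0.03,0.04,0,0,0,0],[0.01,0.02,0,0,0,0],[0,0.002,0,0,0,0],[0,0.002,0,0,0,0],[0,0.002,0,0,0,0]]'
python3 - <<'E'
from h import *
print(look(("scene",)));to([.4812,.1832,-.009],90)
E
python3 -m handwheel '[[0,0.002,0,0,0,0],[0,0.002,0,0,0,0],[0,0.002,0,0,0,0],[0,0.002,0,0,0,0],[0,0.002,0,0,0,0],[0,0.002,0,0,0,0]]'
python3 - <<'E'
from h import *
print(look(("scene","scene")));to([.4812,.1832,-.009],90)
E
```

```text
time_s: 16.23
position: [0.4812, 0.1827, -0.009]
eef_rot: [-0.0, 0.708, 0.706, -0.0]
ft_force: [0.6, 0.3, 0.4]
opening: 0.005
gripper_force: 0.0
[('scene', 16.225, -88.55, 6.05, 45)]
pos [ 0.4813  0.1827 -0.009 ] yaw 89.8 dx sum [ 0.01 -0.    0.  ] tz sum -0.03
time_s: 17.02
position: [0.482, 0.1829, -0.009]
eef_rot: [0.0, 0.708, 0.706, -0.0]
ft_force: [1.0, 0.0, -0.2]
opening: -0.004
gripper_force: 0.0
[('scene', 17.025, -88.65, 5.95, 46), ('scene', 17.075, -88.4, 6.2, 46)]
pos [ 0.482   0.1828 -0.009 ] yaw 89.8 dx sum [ 0.01 -0.02  0.  ] tz sum -0.03
```

```bash
cat >> h.py <<'E'
def tang(im,n,**k):
    g=cv2.cvtColor(im,cv2.COLOR_RGB2GRAY).astype('f4');m=cv2.GaussianBlur(g,(0,0),6);sd=np.sqrt(cv2.GaussianBlur((g-m)**2,(0,0),6))
    g=np.clip(cv2.GaussianBlur((g-m)/(sd+4),(0,0),.8),-1.5,1.5)*50;P=PM(n);d=np.arange(-135,-45,.5)
    s=np.array([score(g,P,x,**k) for x in d]);i=s.argmax();f=np.arange(d[i]-1.5,d[i]+1.5,.05);t=np.array([score(g,P,x,**k) for x in f])
    w=np.clip(t-t.max()*.9,0,None);return (f*w).sum()/w.sum(),t.max()
E
python3 - <<'E'
from h import *
im=cv2.imread("/tmp/scene2.png")[:,:,::-1].copy();print("t15.1",tang(im,"scene"),tang(im,"scene",p1=.0205,p2=.0205))
print(look(("scene","side","scene")))
t=eyes.capture("scene");cv2.imwrite("/tmp/s3.png",t[:,:,::-1]);print(tang(t,"scene",p1=.0205,p2=.0205))
b=[top(cv2.imread(f),"scene",.026,np.array([.56,.05]),.001,400,400) for f in("/tmp/scene2.png","/tmp/s3.png")]
for x in b:
  for k in(-94.6,-91.6):
    a=np.radians(k);u=np.array([np.cos(a),np.sin(a)]);v=np.array([-u[1],u[0]])
    for i in(-1.5,1.5):
      for j in(-2.5,2.5):
        q=AX+u*(.135+i*.0205)+v*j*.0205;cv2.circle(x,(int((q[0]-.36)/.001),int((.25-q[1])/.001)),2,(0,0,255) if k<-93 else (255,0,0),-1)
cv2.imwrite("pics/d4.png",np.hstack(b))
E
```

```text
t15.1 (np.float64(-90.01035992630818), np.float64(78.10251607815424)) (np.float64(-89.61090729202347), np.float64(77.43441409587861))
[('scene', 17.125, -88.21, 6.39, 74), ('side', 17.175, -76.85, 17.75, 16), ('scene', 17.225, -88.27, 6.33, 74)]
(np.float64(-88.12397560582265), np.float64(73.47900044282278))
```

View pics/d4.png

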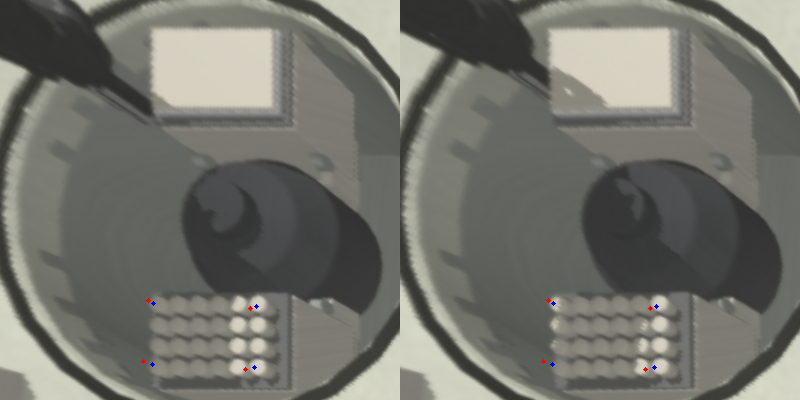

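```bash
python3 -m handwheel '[[0,0,0,0,0,0],[0,0,0,0,0,0],[0,0,0,0,0,0],[0,0,0,0,0,0],[0,0,0,0,0,0],[0,0,0,0,0,0]]'
python3 - <<'E'
from h import *
print(look(("scene","scene","scene")),arm.get_obs()["ft_force"]);to([.4812,.1832,-.009],90)
E
```

```text
time_s: 18.08
position: [0.482, 0.1829, -0.009]
eef_rot: [-0.0, 0.708, 0.706, -0.0]
ft_force: [-0.1, 0.6, 0.1]
opening: 0.001
gripper_force: 0.0
[('scene', 18.075, -88.9, 5.7, 75), ('scene', 18.125, -89.12, 5.48, 74), ('scene', 18.175, -89.15, 5.45, 74)] [-0.25913283 -0.30066769 -0.41519427]
pos [ 0.482   0.1829 -0.009 ] yaw 89.8 dx sum [ 0.01 -0.02  0.  ] tz sum -0.03
```

```bash
python3 -m handwheel '[[-0.15,-0.35,0,0,0,0],[-0.5,-0.3,0,0,0,0],[-0.9,-0.3,0,0,0,0],[-1,-0.12,0,0,0,0],[-1,0,0,0,0,0],[-1,0.3,0,0,0,0],[-0.5,0.35,0,0,0,0],[0,0,0,0,0,0]]'
python3 - <<'E'
from h import *
print(look(("scene","scene","side")));to([.473,-.078,-.009],90)
E
```

```text
time_s: 19.23
position: [0.462, -0.0727, -0.0087]
eef_rot: [0.002, 0.71, 0.704, 0.0]
ft_force: [-0.2, 0.2, 0.1]
opening: -0.0
gripper_force: 0.0
[('scene', 19.225, -90.67, 3.93, 105), ('scene', 19.275, -90.69, 3.91, 104), ('side', 19.325, -91.81, 2.79, 82)]
pos [ 0.4593 -0.0681 -0.0091] yaw 89.9 dx sum [-0.2   0.27 -0.  ] tz sum -0.01
```

```bash
python3 -m handwheel '[[-0.08,0.08,0,0,0,0],[-0.07,0.07,0,0,0,0],[-0.02,0.04,0,0,0,0],[-0.01,0.02,0,0,0,0],[0,0,0,0,0,0]]'
python3 - <<'E'
from h import *
print(look(("scene","side","scene","side")));to([.473,-.078,-.009],90)
E
```

```text
time_s: 20.0
position: [0.4707, -0.0785, -0.009]
eef_rot: [-0.0, 0.708, 0.706, -0.0]
ft_force: [-0.5, -0.3, 0.6]
opening: 0.001
gripper_force: 0.0
[('scene', 20.0, -91.45, 3.15, 106), ('side', 20.05, -92.24, 2.36, 82), ('scene', 20.1, -91.48, 3.12, 106), ('side', 20.15, -92.27, 2.33, 82)]
pos [ 0.4705 -0.0785 -0.009 ] yaw 89.8 dx sum [0.01 0.05 0.  ] tz sum -0.03
```

```bash
python3 -m handwheel '[[0,0,0,0,0,0],[0,0,0,0,0,0],[0,0,0,0,0,0],[0,0,0,0,0,0],[0,0,0,0,0,0],[0,0,0,0,0,0],[0,0,0,0,0,0],[0,0,0,0,0,0],[0,0,0,0,0,0],[0,0,0,0,0,0],[0,0,0,0,0,0]]'
python3 - <<'E'
from h import *
print(look(("scene","side","scene","side")))
E
```

```text
time_s: 21.58
position: [0.4707, -0.0786, -0.009]
eef_rot: [0.0, 0.708, 0.706, -0.0]
ft_force: [-0.8, -0.4, -0.1]
opening: -0.004
gripper_force: 0.0
[('scene', 21.575, -92.12, 2.48, 106), ('side', 21.625, -93.13, 1.47, 79), ('scene', 21.675, -92.14, 2.46, 106), ('side', 21.725, -93.21, 1.39, 79)]
```

```bash
python3 -m handwheel '[[0,0,0,0,0,0],[0,0,0,0,0,0],[0,0,0,0,0,0],[0,0,0,0,0,0],[0,0,0,0,0,0],[0,0,0,0,0,0],[0,0,0,0,0,0],[0,0,0,0,0,0],[0,0,0,0,0,0],[0,0,0,0,0,0],[0,0,0,0,0,0],[0,0,0,0,0,0]]'
python3 - <<'E'
from h import *
print(look(("scene","side","scene","side")))
im=eyes.capture("side");cv2.imwrite("pics/d5.png",cv2.resize(im[150:330,230:430,::-1],None,fx=3,fy=3))
E
```

```text
time_s: 23.28
position: [0.4707, -0.0786, -0.009]
eef_rot: [-0.0, 0.708, 0.706, -0.0]
ft_force: [0.3, -0.1, -0.4]
opening: -0.001
gripper_force: 0.0
[('scene', 23.275, -92.74, 1.86, 105), ('side', 23.325, -93.93, 0.67, 77), ('scene', 23.375, -92.77, 1.83, 105), ('side', 23.425, -94.01, 0.59, 77)]
```

View pics/d5.png

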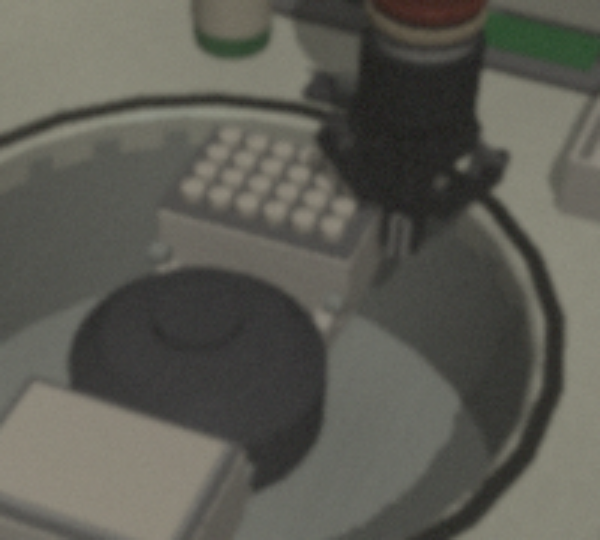

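The fingers stand just clear of the tube carrier's left wall as it creeps clockwise at about 0.4°/s. I'll keep waiting, then yield slowly at half its speed.

```bash
python3 -m handwheel '[[0,0,0,0,0,0],[0,0,0,0,0,0],[0,0,0,0,0,0],[0,0,0,0,0,0],[0,0,0,0,0,0],[0,0,0,0,0,0],[0,0,0,0,0,0],[0,0,0,0,0,0],[0,-0.001,0,0,0,0],[0,-0.001,0,0,0,0],[0,-0.001,0,0,0,0],[0,-0.001,0,0,0,0]]'
python3 - <<'E'
from h import *
print(look(("scene","side")))
E
python3 -m handwheel '[[0,-0.001,0,0,0,0],[0,-0.001,0,0,0,0],[0,-0.001,0,0,0,0],[0,-0.001,0,0,0,0],[0,-0.001,0,0,0,0],[0,-0.001,0,0,0,0],[0,-0.001,0,0,0,0],[0,-0.001,0,0,0,0],[0,-0.001,0,0,0,0],[0,-0.001,0,0,0,0],[0,-0.001,0,0,0,0],[0,-0.001,0,0,0,0]]'
python3 - <<'E'
from h import *
print(look(("scene","side")))
E
```

```text
time_s: 25.02
position: [0.4705, -0.0786, -0.009]
eef_rot: [-0.0, 0.708, 0.706, -0.0]
ft_force: [-0.1, 0.5, 0.7]
opening: 0.004
gripper_force: 0.0
[('scene', 25.025, -93.46, 1.14, 107), ('side', 25.075, -94.57, 0.03, 77)]
time_s: 26.62
position: [0.4699, -0.0786, -0.009]
eef_rot: [-0.0, 0.708, 0.706, -0.0]
ft_force: [0.3, 0.4, 0.7]
opening: 0.001
gripper_force: 0.0
[('scene', 26.625, -93.7, 0.9, 107), ('side', 26.675, -94.91, -0.31, 77)]
```

```bash
python3 -m handwheel '[[0,-0.0005,0,0,0,0],[0,-0.0005,0,0,0,0],[0,-0.0005,0,0,0,0],[0,-0.0005,0,0,0,0],[0,0,0,0,0,0],[0,0,0,0,0,0],[0,0,0,0,0,0],[0,0,0,0,0,0],[0,0,0,0,0,0],[0,0,0,0,0,0],[0,0,0,0,0,0],[0,0,0,0,0,0]]'
python3 - <<'E'
from h import *
print(look(("scene","side","scene","side")))
E
```

```text
time_s: 28.22
position: [0.4698, -0.0786, -0.0089]
eef_rot: [0.0, 0.708, 0.706, -0.0]
ft_force: [-0.4, -0.1, -0.4]
opening: 0.001
gripper_force: 0.0
[('scene', 28.225, -93.84, 0.76, 106), ('side', 28.275, -95.16, -0.56, 77), ('scene', 28.325, -93.85, 0.75, 106), ('side', 28.375, -95.17, -0.57, 78)]
```

The rotor is almost still (about 0.1°/s) and within half a degree of the front. I'm withdrawing the hand now.

```bash
python3 -m handwheel '[[0,-0.05,0,0,0,0],[0,-0.15,0,0,0,0],[0,-0.1,0,0,0,0],[0,0,-0.5,0,0,0],[0,0,-0.9,0,0,0],[0,0,-1,0,0,0],[0,0,-1,0,0,0],[0,0,-0.5,0,0,0],[0,0,0,0,0,0]]'
python3 - <<'E'
from h import *
print(look(("scene","side")))
E
python3 -m handwheel '[[0,0,0,0,0,0],[0,0,0,0,0,0],[0,0,0,0,0,0],[0,0,0,0,0,0],[0,0,0,0,0,0],[0,0,0,0,0,0],[0,0,0,0,0,0],[0,0,0,0,0,0],[0,0,0,0,0,0],[0,0,0,0,0,0],[0,0,0,0,0,0],[0,0,0,0,0,0]]'
python3 -m handwheel '[[0,0,0,0,0,0],[0,0,0,0,0,0],[0,0,0,0,0,0],[0,0,0,0,0,0],[0,0,0,0,0,0],[0,0,0,0,0,0],[0,0,0,0,0,0],[0,0,0,0,0,0],[0,0,0,0,0,0],[0,0,0,0,0,0],[0,0,0,0,0,0],[0,0,0,0,0,0]]'
python3 - <<'E'
from h import *
print(look(("scene","side")))
im=eyes.capture("side");cv2.imwrite("pics/d6.png",top(im[:,:,::-1],"side",.024,np.array([.56,-.05]),.001,400,460))
E
```

```text
time_s: 29.55
position: [0.4555, -0.0787, 0.1876]
eef_rot: [0.001, 0.708, 0.706, 0.002]
ft_force: [-0.4, -0.3, 0.2]
opening: 0.004
gripper_force: 0.0
[('scene', 29.55, -94.29, 0.31, 113), ('side', 29.6, -95.07, -0.47, 96)]
time_s: 31.15
position: [0.4548, -0.0786, 0.186]
eef_rot: [-0.0, 0.708, 0.706, -0.0]
ft_force: [-0.3, 0.1, -0.4]
opening: -0.003
gripper_force: 0.0
time_s: 32.65
position: [0.4548, -0.0786, 0.186]
eef_rot: [-0.0, 0.708, 0.706, -0.0]
ft_force: [-1.0, 0.1, 1.1]
opening: 0.003
gripper_force: 0.0
[('scene', 32.65, -94.3, 0.3, 113), ('side', 32.7, -95.04, -0.44, 96)]
```

View pics/d6.png

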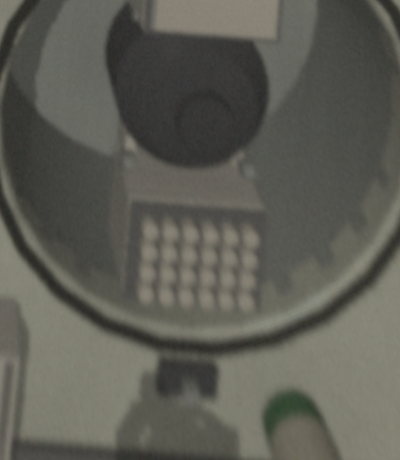

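```bash
python3 -m handwheel '[[0,0,0,0,0,0],[0,0,0,0,0,0],[0,0,0,0,0,0],[0,0,0,0,0,0]]' && python3 -c "
from h import *
print(look(("scene","side")) if 0 else look(('scene','side')));print(arm.sign_off())"
```

```text
time_s: 33.3
position: [0.4548, -0.0786, 0.186]
eef_rot: [0.0, 0.708, 0.706, -0.0]
ft_force: [-0.1, -0.6, 1.0]
opening: 0.003
gripper_force: 0.0
[('scene', 33.3, -94.3, 0.3, 113), ('side', 33.35, -95.06, -0.46, 95)]
the job is handed in; nothing more can be done
None
```

The tube carrier stands at the front, within about 1° of the latch line, and showed no movement in the camera readings for over 3.7 s after I lifted the hand clear; I handed the job in at about 33 s.

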